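Cover the rinse pot under the booth lamp

TASK

Close up the spray booth for the night: put the larger of the two loose knobbed lids onto the steel rinse pot that stands under the booth's lamp bar, dropped fully home into the pot's mouth so that it sits flat and level on the rim, and let go of it. The pot was stuck down a little off the middle of its cork mat, so feel for its mouth gently: do not force the lid, do not push against the booth or its lamp, and leave the bottles, figures and other things standing where they are.

Things in the scene. Friction and masses are not known exactly. Their poses are not given: they have to be found in the camera images.
- lid: The larger lid, loose, lying right way up on the table (on its plug). Origin: centre of its underside; z up through the knob. Round plug below, 76 mm diameter and 14 mm deep, tapering to 72 mm at its lowest edge; above it a grey aluminium flange 100 mm diameter, 6 mm thick (z 14 to 20 mm); then an upright round black knob 18 mm diameter, 34 mm tall (z 20 to 54 mm). About 160 g, may vary.
- booth: Spray booth, fixed. Origin: underside of its tray, below the cork mat's centre; x runs from the open front (robot side) to the low back filter (x 122 to 140 mm, 96 mm tall), z up. Tray x -130 to 140, y +-155 mm, 6 mm thick; clear cheeks at y +-150 (x -25 to 125, up to z 106 mm); posts at x 25, y +-150 mm carry the lamp bar. Lid home: its origin is at z = 71 mm here.
- lamp (a point): Centre of the underside of the booth's lamp bar, 248 mm above the table; axes as the booth's. The bar is 50 mm wide (x), 330 mm long (y), 28 mm thick, and hangs over the pot: a gripper pointing straight down does not fit under it; one leaning back 25 to 45 degrees towards the open front does.
- mat (a point): Centre of the top of the round cork mat, 10 mm above the table; axes as the booth's. On the mat a round open steel pot is stuck fast: outer diameter 88 mm, mouth 80 mm, flat rim 85 mm above the table, 4 mm wall. The pot's own axis is not measured: it passes 7 to 10 mm from this point in any direction; find it by touch or sight.
- small_lid: Bystander: a smaller lid of the same make that does not fit this pot: flange 66 mm diameter, plug 48 mm diameter and 14 mm deep, knob 14 mm diameter, top at 46 mm. Origin: centre of its underside.
- bottle_a: Bystander: dropper bottle, 27 mm diameter, 82 mm tall, upright. Origin: centre of its underside.
- bottle_b: Bystander: dropper bottle like the other, 27 mm diameter, 82 mm tall. Origin: centre of its underside.
- figure_a: Bystander: small black figure on a cork 38 mm diameter, 81 mm tall in all. Origin: centre of its underside.
- figure_b: Bystander: small black figure on a cork 38 mm diameter, 71 mm tall, standing on the booth's tray in the back corner behind the pot. Origin: centre of its underside.
- cup: Bystander: white mixing cup, 56 mm diameter, 55 mm tall. Origin: centre of its underside.
- brush: Bystander: paint brush 170 mm long lying on the table, handle along its -x. Origin: its middle, on the table.
Mind the look-alikes: they are no part of the job. What is shaped like the lid but red is not meant.

How it is judged:
By the outcome, as a careful person would: the job done as asked, in the order asked, and still so for the second after the job is handed in, with the robot touching nothing.
It also fails if it takes over 54 s, if anything falls off the work surface, if the arm or the gripper's body presses on something with over 40 N, if the wrist force passes 120 N, or if a joint passes its speed limit or range.

ROBOT

A 7-joint arm with a two-finger parallel gripper is mounted at the origin on the work surface. World frame = base frame: x ahead of the robot, y to its left, z up, the work surface at z = 0. Lengths are in m, angles in rad, forces in N, time in s.
With the tool pointing down it reaches from about 0.4 to 0.85 m from the base axis. Payload 4.5 kg.
Tool frame: the origin (TCP) lies midway between the tips of the shut fingers; the grasp point (between the pads) lies 19 mm behind it; z points along the fingers, y is the direction in which the jaws open and shut (so a half turn about z gives the same grasp; the last joint's range is limited). The gripper opens to 88 mm and grips with 3 to 60 N. Pads are 18 mm wide; open, the fingers measure 123 mm over their backs; the gripper's body (75 mm by 187 mm) begins 45 mm behind the grasp point.
Start: joints at [1.144, 0.689, -0.195, 1.565, 0.157, 0.902, -0.215], TCP at [0.278, -0.56, 0.239] pointing down, gripper open.
Joint ranges: [-3.01, 3.01], [-0.46, 2.08], [-1.47, 1.51], [0.13, 2.56], [-1, 4.14], [0.04, 2.09], [-2.66, 2.66]. Speed limits (rad/s): [2.57, 2.57, 3.14, 3.14, 3.14, 3.14, 3.14].

INTERFACE

Orientations are given as a unit quaternion [x, y, z, w].
In Python, from plant import r gives the robot as it stands. The module is installed in compiled form; this text tells all that it offers.
- The arm moves only by the shell command python3 -m jog 'ROWS' [FORCE]. ROWS is JSON, a list of rows, each an object with "translation": the shift along the tool's x, y, z in units of 40 mm (1.0 is 40 mm), a list of three; "twist": the turn about the tool's z in units of 6 degrees (1.0 is 6 degrees); "claw": the opening in per cent of the stroke, from 0 (shut) to 100 (fully open). A call has 1 to 20 rows; each row shifts and turns the commanded pose from where the row before left it, along the tool's axes as they then stand; what a row does not reach is not made up. A row lasts 1/12 s, in which the tool goes at most 41.7 mm and 7.16 degrees, less where a joint would pass 70% of its speed; a pose out of reach is approached as far as the arm can. A call is refused whole if a number of a shift passes 1 or a number of a turn 1, either way. A call with a gripper value outside its range is refused whole. The fingers move at their own pace and stop on an object; FORCE is the grip in N (left out, the last holds). Time passes only in rows, so rows that do not move let the fingers close. It gives the time, the measured TCP pose, the force and the opening at its end, in the units of the state.
- r.get_state(): the state, without advancing time (a new reading comes with each control period).
- r.snapshot(name): name is "scene" or "top"; returns a dict with "img" (384x512x3 uint8, red, green, blue), "fx", "fy", "cx", "cy" (pixels), "dist_coeffs" ([k1, k2, p1, p2, k3] as OpenCV has them; the pictures are not rectified), "origin" and "rotation" of the camera in the world. Camera axes: x right, y up, looking along -z (the intrinsics and any distortion apply to the point x, -y, -z); pixel columns grow to the right and rows downward; lengths in m; the calibration is good to about 2 mm. A picture is of the moment at which its call begins. There is no depth.
- r.finish_job(): hands the job in, once; it reports no verdict.
Trained networks look in the newest picture that a camera, given by its name, has taken for a name from the list of things; names that differ only in an ending like _2 or _b are one class to them, and where a whole thing is asked for, a point or a joint stands for the part that bears it (a point fixed in the world has none). Each returns a list of dicts, best first, with "confidence" (0 to 1); they miss things now and then, are a little off and sometimes report something else, mostly with a low value. They report only what shows in the picture. A call takes as long as a camera call. They do not tell look-alikes from the thing itself.
- r.spot_in(label, camera): "rect" ([left, top, right, bottom] in pixels, round what is visible of it).
- r.spot_point(label, camera): "location" ([row, column] in pixels: a listed point, or the origin of a listed thing).
The state is a dict: "clock": time; "q": joint angles; "qd": joint speeds; "joint_torque": joint torques, N m; "tool_pos": TCP position; "eef_rot": TCP orientation; "contact_force": force on the tool from outside, world axes, zero at the start; "moment": the same for the moment, N m; "opening": opening from 0.0 (shut) to 1.0 (fully open).
Only numpy, scipy, OpenCV 4.12 (cv2) and the standard library are available. Lean on these libraries where they do the work, as an engineer would, in place of code of your own. Each camera call takes 0.05 s, during which the arm holds its last target. There are 200 camera calls.

## Working session

There is one attempt and no reset: what is moved stays moved. The work goes in short steps, Python scripts to look and compute and a shell command to move; the robot and the scene stay as the last step left them, time stands still between calls to the robot, and variables do not carry over. Pictures are saved under pics/ and viewed, about 8 in all and at most 12, crops included, and the job is handed in when it is done.

```bash
mkdir -p pics; cat > h.py <<'E'
import numpy as np, cv2
from plant import r
def cam(s):
    K=np.array([[s['fx'],0,s['cx']],[0,s['fy'],s['cy']],[0,0,1.]]);return K,np.array(s['dist_coeffs'],float),np.array(s['origin'],float),np.array(s['rotation'],float).reshape(3,3)
def ray(s,row,col):
    K,d,o,R=cam(s);p=cv2.undistortPoints(np.array([[[col,row]]],float),K,d)[0,0]
    return o,R@np.array([p[0],-p[1],-1.])
def at_z(s,row,col,z):
    o,v=ray(s,row,col);return o+v*(z-o[2])/v[2]
def proj(s,P):
    K,d,o,R=cam(s);c=(np.atleast_2d(P)-o)@R;c=c*[1,-1,-1]
    return cv2.projectPoints(c.reshape(-1,1,3),np.zeros(3),np.zeros(3),K,d)[0][:,0]
def save(s,n,crop=None,k=1):
    im=s['img'][:,:,::-1]
    if crop: l,t,rr,b=crop; im=im[t:b,l:rr]
    cv2.imwrite('pics/'+n+'.png',cv2.resize(im,None,fx=k,fy=k,interpolation=cv2.INTER_CUBIC))
E
python3 - <<'E'
from h import *
np.set_printoptions(precision=4,suppress=True)
Z=dict(lid=0,small_lid=0,booth=0,lamp=.248,mat=.01,bottle_a=0,figure_a=0,cup=0,brush=0)
for c in ('top','scene'):
    s=r.snapshot(c);save(s,c+'0',k=1.5);print(c,s['fx'],s['origin'],np.array(s['rotation']).round(3).tolist())
    for l,z in Z.items():
        for p in r.spot_point(l,c)[:4]:
            print(l,np.round(p['location'],1),round(p['confidence'],2),at_z(s,*p['location'],z)[:2])
print(r.get_state())
E
```

```text
top 405.82622257180657 [0.2851 0.0057 1.5983] [-0.054, 0.071, 0.705, -0.704]Traceback (most recent call last):
  File "<stdin>", line 8, in <module>
  File "h.py", line 9, in at_z
    o,v=ray(s,row,col);return o+v*(z-o[2])/v[2]
        ~~~^^^^^^^^^^^
  File "h.py", line 6, in ray
    K,d,o,R=cam(s);p=cv2.undistortPoints(np.array([[[col,row]]],float),K,d)[0,0]
            ~~~^^^
  File "h.py", line 4, in cam
    K=np.array([[s['fx'],0,s['cx']],[0,s['fy'],s['cy']],[0,0,1.]]);return K,np.array(s['dist_coeffs'],float),np.array(s['origin'],float),np.array(s['rotation'],float).reshape(3,3)
                                                                                                                                         ~~~~~~~~~~~~~~~~~~~~~~~~~~~~~~~~~~~~~^^^^^
ValueError: cannot reshape array of size 4 into shape (3,3)
```

View pics/top0.png

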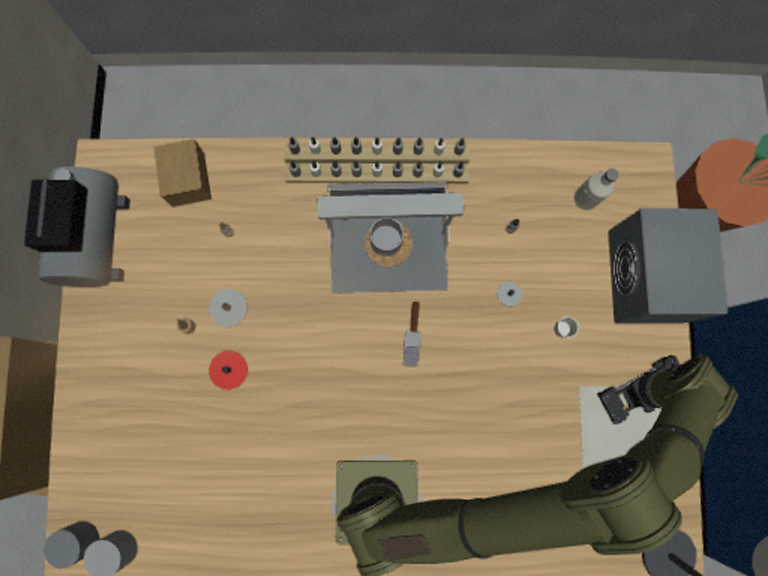

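Top picture (at 1.5x): the grey lid is at about (228,308), the red look-alike at (228,370), and the pot under the booth's lamp bar at (386,238). The small lid is at (510,293) and the brush at (412,335). The camera rotation turns out to be a quaternion, so I'll fix the helper.

```bash
sed -i "s/np.array(s\['rotation'\],float).reshape(3,3)/Rot.from_quat(s['rotation']).as_matrix()/; 1a from scipy.spatial.transform import Rotation as Rot" h.py
python3 - <<'E'
from h import *
np.set_printoptions(precision=4,suppress=True)
Z=dict(lid=0,small_lid=0,booth=0,lamp=.248,mat=.01,bottle_a=0,figure_a=0,cup=0,brush=0)
for c in ('top','scene'):
    s=r.snapshot(c);save(s,c+'1',k=1.5);print(c,s['fx'],s['origin'],s['dist_coeffs'])
    for l,z in Z.items():
        for p in r.spot_point(l,c)[:4]:
            print(l,np.round(p['location'],1),round(p['confidence'],2),at_z(s,*p['location'],z)[:2])
st=r.get_state();print(st);print(Rot.from_quat(st['eef_rot']).as_matrix())
E
```

```text
top 405.82622257180657 [0.2851 0.0057 1.5983] [-0.0855  0.      0.      0.      0.    ]
lid [208.3 151.5] 0.84 [0.4814 0.3943]
lid [246.2 149.8] 0.62 [0.3323 0.3952]
lid [218.6 125. ] 0.16 [0.4401 0.4982]
small_lid [196.7 337.2] 0.56 [ 0.5282 -0.3461]
small_lid [135.2 260.3] 0.44 [ 0.7831 -0.0382]
booth [161.2 258.2] 0.62 [ 0.6735 -0.0293]
lamp [137. 260.] 0.77 [ 0.6993 -0.0303]
mat [164.1 258.8] 0.97 [ 0.6591 -0.0314]
mat [198.3 339.2] 0.54 [ 0.5202 -0.3517]
bottle_a [152.6 342.3] 0.56 [ 0.7109 -0.3742]
bottle_a [160.4 258.3] 0.41 [ 0.6768 -0.0297]
bottle_a [153.3 149.7] 0.39 [0.7061 0.4115]
figure_a [219.5 127.5] 0.67 [0.4366 0.4881]
figure_a [135.8 261.8] 0.65 [ 0.7806 -0.0443]
cup [219.8 372.7] 0.73 [ 0.4346 -0.4866]
brush [219.1 276.6] 0.74 [ 0.4387 -0.1013]
scene 363.7760047885163 [1.1559 0.0705 1.1803] [-0.0723  0.      0.      0.      0.    ]
lid [220.6 361.9] 0.86 [0.4984 0.3789]
lid [184.2 363.5] 0.79 [0.3365 0.3875]
small_lid [200.  167.6] 0.73 [ 0.5143 -0.3478]
small_lid [275.8 274.7] 0.31 [0.7495 0.0852]
booth [250.6 242.2] 0.91 [ 0.6754 -0.0368]
lamp [221.5 243.9] 0.86 
[... 242 characters left out ...]
249.4 241.1] 0.32 [ 0.6715 -0.0413]
cup [178.7 137.5] 0.56 [ 0.4371 -0.4918]
brush [188.5 235.9] 0.69 [ 0.4269 -0.101 ]
{'clock': 1.1, 'q': array([ 1.1438,  0.6891, -0.1946,  1.5653,  0.1573,  0.9025, -0.2151]), 'qd': array([ 0.002 , -0.    , -0.0008, -0.0001,  0.0015,  0.0017,  0.0008]), 'joint_torque': array([  0.0002, -52.7497,  -1.2666, -15.3746,  -0.0518,  -0.0007,
         0.    ]), 'tool_pos': array([ 0.278 , -0.5598,  0.2388]), 'eef_rot': array([0.9736, 0.2284, 0.    , 0.0001]), 'contact_force': array([ 0.0056, -0.5227,  0.3292]), 'moment': array([0.0383, 0.0657, 0.0015]), 'opening': 0.9989941877817694}
[[ 0.8957  0.4447  0.0001]
 [ 0.4447 -0.8957 -0.0001]
 [ 0.      0.0001 -1.    ]]
```

View pics/scene1.png

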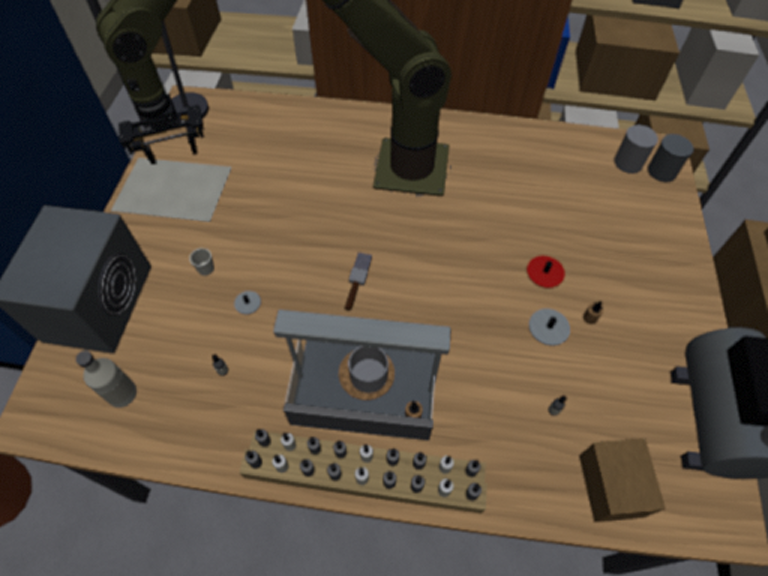

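```bash
python3 - <<'E'
from h import *
np.set_printoptions(precision=4,suppress=True)
s=r.snapshot('top');save(s,'top_c',(205,110,325,210),6)
for n,(c,rw),z in [('trayFL',(331,292),.006),('trayFR',(447,290.5),.006),('barFL',(319,217),.276),('barFR',(463,214),.276)]:
    print(n,at_z(s,rw/1.5,c/1.5,z))
E
```

```text
trayFL [0.5354 0.1202 0.006 ]
trayFR [ 0.5395 -0.1874  0.006 ]
barFL [0.6634 0.1301 0.276 ]
barFR [ 0.6716 -0.1947  0.276 ]
```

View pics/top_c.png

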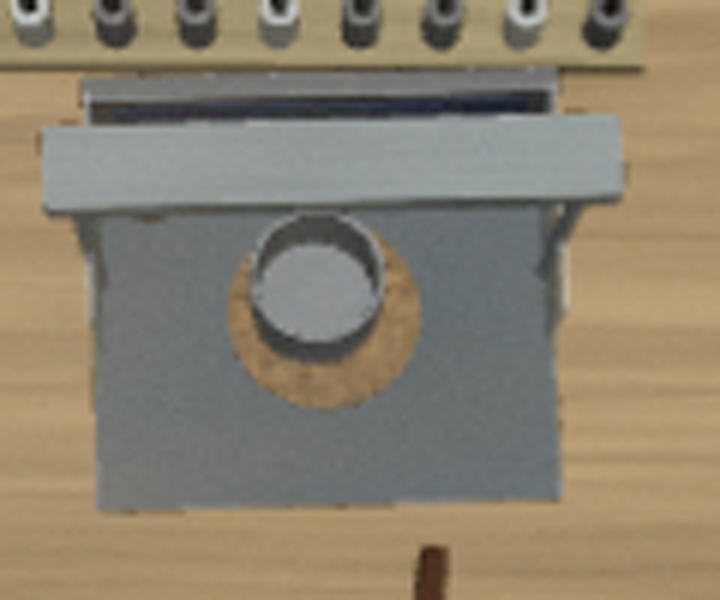

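The crop (6x, offset (205,110)) shows the whole pot rim, centred at about (316,278). The mat is centred at about (325,312), and the bar's front edge runs along row 205. I'll compute the rim centre, then start moving.

```bash
python3 - <<'E'
from h import *
np.set_printoptions(precision=4,suppress=True)
s=r.snapshot('top')
f=lambda u,v,z:at_z(s,110+(v+.5)/6-.5,205+(u+.5)/6-.5,z)
for n,p in dict(rimL=(249,280,.085),rimR=(384,280,.085),rimTop=(318,211,.085),matL=(228,312,.01),matR=(422,312,.01),matB=(325,409,.01),inL=(257,275,.085),inR=(376,275,.085),inT=(318,218,.085)).items(): print(n,f(*p))
s2=r.snapshot('scene');save(s2,'scene_c',(180,200,310,300),6)
st=r.get_state();print(st['tool_pos'],st['clock'])
# lid flange centroid: grey blob near
for cam_,s_ in(('top',s),('scene',s2)):
    for b in r.spot_in('lid',cam_)[:2]:
        l,t,rr,bb=b['rect'];print(cam_,b['confidence'],np.round(b['rect'],1),at_z(s_,(t+bb)/2,(l+rr)/2,.02))
E
python3 -m jog '[{"translation":[0,0,-1],"twist":0,"claw":100},{"translation":[0,0,-1],"twist":0,"claw":100},{"translation":[0,-1,0],"twist":-1,"claw":100},{"translation":[0,-1,0],"twist":-1,"claw":100},{"translation":[0,-1,0],"twist":-1,"claw":100}]'
```

```text
rimL [0.6723 0.0191 0.085 ]
rimR [ 0.6725 -0.0674  0.085 ]
rimTop [ 0.7181 -0.0252  0.085 ]
matL [0.6693 0.0337 0.01  ]
matR [ 0.6696 -0.0964  0.01  ]
matB [ 0.6032 -0.031   0.01  ]
inL [0.6756 0.014  0.085 ]
inR [ 0.6758 -0.0623  0.085 ]
inT [ 0.7135 -0.0252  0.085 ]
[ 0.278  -0.5598  0.2387] 1.25
top 0.62 [138.6 196.1 161.9 216.5] [0.4868 0.3947 0.02  ]
top 0.59 [136.9 236.  170.5 259.8] [0.3253 0.375  0.02  ]
scene 0.97 [353.7 204.4 380.4 230.1] [0.4931 0.3926 0.02  ]
scene 0.87 [354.7 171.8 377.1 193. ] [0.3407 0.3915 0.02  ]
clock: 1.77
tool_pos: [0.2147, -0.4577, 0.3195]
eef_rot: [0.925, 0.381, 0.0, 0.001]
contact_force: [-0.1, -0.1, 0.2]
opening: 0.998
```

View pics/scene_c.png

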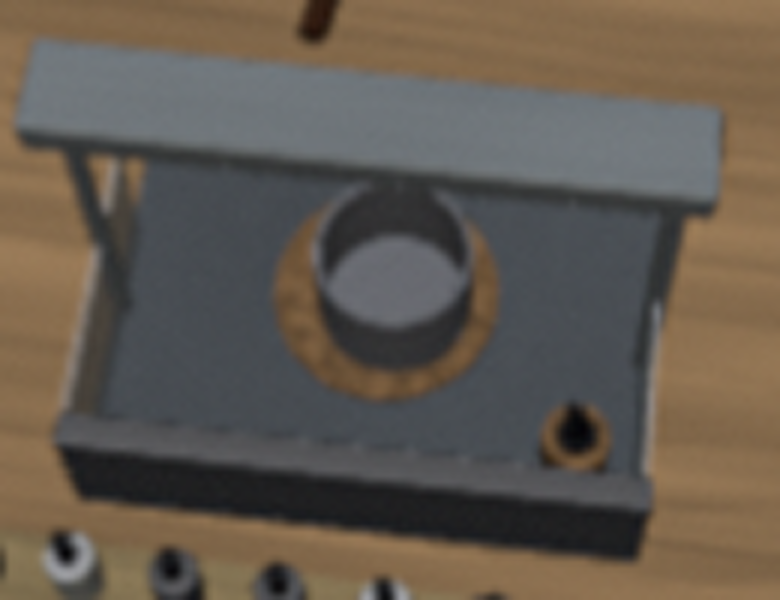

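```bash
python3 -m jog '[{"translation":[0.7,-0.6,-0.5],"twist":1,"claw":100},{"translation":[0.7,-0.7,-0.5],"twist":1,"claw":100},{"translation":[0.6,-0.7,-0.5],"twist":1,"claw":100},{"translation":[0.5,-0.8,-0.5],"twist":1,"claw":100},{"translation":[0.4,-0.8,-0.5],"twist":1,"claw":100},{"translation":[0.3,-0.9,-0.2],"twist":1,"claw":100},{"translation":[0.2,-0.9,0],"twist":1,"claw":100},{"translation":[0.1,-0.95,0],"twist":0.3,"claw":100},{"translation":[0.1,-0.95,0],"twist":0,"claw":100},{"translation":[0.1,-0.95,0],"twist":0,"claw":100},{"translation":[0.1,-0.95,0],"twist":0,"claw":100},{"translation":[0.1,-0.95,0],"twist":0,"claw":100}]'
python3 -c "
from h import *
s=r.get_state();print(s['q'].round(3),s['tool_pos'])"
```

```text
clock: 2.77
tool_pos: [0.2555, -0.0103, 0.425]
eef_rot: [1.0, 0.005, 0.001, 0.001]
contact_force: [1.4, 0.8, 0.2]
opening: 0.998
[ 0.635 -0.09  -0.674  2.12  -0.062  1.092 -1.569] [ 0.25553815 -0.01028836  0.42497935]
```

```bash
python3 -m jog '[{"translation":[0.7,0,-0.7],"twist":0,"claw":100},{"translation":[0.7,0,-0.7],"twist":0,"claw":100},{"translation":[0.7,0,-0.7],"twist":0,"claw":100},{"translation":[0.7,0,-0.7],"twist":0,"claw":100},{"translation":[0.7,0,-0.7],"twist":0,"claw":100},{"translation":[0.7,0,-0.7],"twist":0,"claw":100},{"translation":[0.7,0,-0.7],"twist":0,"claw":100},{"translation":[0.7,0,-0.7],"twist":0,"claw":100},{"translation":[0.7,0,-0.7],"twist":0,"claw":100},{"translation":[0.7,0,-0.7],"twist":0,"claw":100},{"translation":[0.7,0,-0.7],"twist":0,"claw":100},{"translation":[0.7,0,-0.7],"twist":0,"claw":100}]'
python3 -c "
from h import *
s=r.get_state();print(s['q'].round(3),s['tool_pos'],Rot.from_quat(s['eef_rot']).as_matrix().round(3))"
```

```text
clock: 3.77
tool_pos: [0.5335, -0.0179, 0.6826]
eef_rot: [1.0, -0.004, -0.017, -0.014]
contact_force: [0.8, -0.1, -0.9]
opening: 1.0
[ 0.04   0.426 -0.185  0.699  0.05   2.052 -1.685] [ 0.53350379 -0.01794519  0.68257686] [[ 0.999 -0.008 -0.033]
 [-0.007 -1.     0.027]
 [-0.033 -0.027 -0.999]]
```

```bash
python3 -m jog '[{"translation":[0.5,0,-0.9],"twist":0,"claw":100},{"translation":[0.5,0,-0.9],"twist":0,"claw":100},{"translation":[0.5,0,-0.9],"twist":0,"claw":100},{"translation":[0.5,0,-0.9],"twist":0,"claw":100},{"translation":[0.5,0,-0.9],"twist":0,"claw":100}]'
python3 -c "
from h import *
s=r.get_state();print(s['q'].round(3),s['tool_pos'],Rot.from_quat(s['eef_rot']).as_matrix().round(3))"
```

```text
clock: 4.18
tool_pos: [0.5639, -0.0214, 0.7207]
eef_rot: [0.999, -0.008, 0.039, -0.015]
contact_force: [0.9, 0.4, -0.4]
opening: 1.0
[-0.097  0.47   0.225  0.511 -0.159  2.089 -1.571] [ 0.56392086 -0.02144668  0.72069491] [[ 0.997 -0.015  0.079]
 [-0.017 -0.999  0.029]
 [ 0.079 -0.03  -0.996]]
```

```bash
python3 -m jog '[{"translation":[1,0,0],"twist":0,"claw":100},{"translation":[1,0,0],"twist":0,"claw":100},{"translation":[1,0,0],"twist":0,"claw":100},{"translation":[1,0,0],"twist":0,"claw":100},{"translation":[1,0,0],"twist":0,"claw":100}]'
python3 -c "
from h import *
s=r.get_state();print(s['q'].round(3),s['tool_pos'],Rot.from_quat(s['eef_rot']).as_matrix().round(3))"
python3 -m jog '[{"translation":[0,0,1],"twist":0,"claw":100},{"translation":[0,0,1],"twist":0,"claw":100},{"translation":[0,0,1],"twist":0,"claw":100},{"translation":[0,0,1],"twist":0,"claw":100}]'
python3 -c "
from h import *
s=r.get_state();print(s['q'].round(3),s['tool_pos'],Rot.from_quat(s['eef_rot']).as_matrix().round(3))"
```

```text
clock: 4.6
tool_pos: [0.7031, -0.0211, 0.6594]
eef_rot: [0.996, -0.008, 0.083, -0.015]
contact_force: [-0.1, -1.0, 0.8]
opening: 0.999
[-0.052  0.762  0.457  0.138 -0.442  2.089 -1.582] [ 0.70305277 -0.02110599  0.65937261] [[ 0.986 -0.013  0.166]
 [-0.018 -0.999  0.029]
 [ 0.165 -0.031 -0.986]]
clock: 4.93
tool_pos: [0.7277, -0.0154, 0.5325]
eef_rot: [0.996, -0.009, 0.084, -0.016]
contact_force: [0.7, -0.4, -0.0]
opening: 0.999
[-0.209  0.66   0.508  0.812 -0.363  1.564 -1.436] [ 0.72770252 -0.01543506  0.53248622] [[ 0.986 -0.014  0.168]
 [-0.02  -0.999  0.031]
 [ 0.168 -0.034 -0.985]]
```

```bash
python3 -m jog '[{"translation":[0,0,-1],"twist":0,"claw":100},{"translation":[0,0,-1],"twist":0,"claw":100},{"translation":[0,0,-1],"twist":0,"claw":100},{"translation":[0,0,-1],"twist":0,"claw":100},{"translation":[0,0,-1],"twist":0,"claw":100},{"translation":[0,0,-1],"twist":0,"claw":100},{"translation":[0,0,-1],"twist":0,"claw":100},{"translation":[0,0,-1],"twist":0,"claw":100}]'
python3 -c "
from h import *
s=r.get_state();print(s['q'].round(3),s['tool_pos'],Rot.from_quat(s['eef_rot']).as_matrix().round(3))"
python3 -m jog '[{"translation":[1,0,0],"twist":0,"claw":100},{"translation":[1,0,0],"twist":0,"claw":100},{"translation":[1,0,0],"twist":0,"claw":100},{"translation":[1,0,0],"twist":0,"claw":100},{"translation":[1,0,0],"twist":0,"claw":100},{"translation":[1,0,0],"twist":0,"claw":100}]'
python3 -c "
from h import *
s=r.get_state();print(s['q'].round(3),s['tool_pos'],Rot.from_quat(s['eef_rot']).as_matrix().round(3))"
```

```text
clock: 5.6
tool_pos: [0.6544, -0.0217, 0.7517]
eef_rot: [0.988, -0.01, 0.151, -0.019]
contact_force: [0.5, 0.2, 0.7]
opening: 1.001
[-0.049  0.621  0.347  0.135 -0.342  2.089 -1.603] [ 0.65444123 -0.02170011  0.75166109] [[ 0.954 -0.015  0.298]
 [-0.026 -0.999  0.035]
 [ 0.297 -0.042 -0.954]]
clock: 6.1
tool_pos: [0.6785, -0.0244, 0.7233]
eef_rot: [0.99, -0.013, 0.138, -0.021]
contact_force: [0.5, 1.0, -0.2]
opening: 1.001
[-0.062  0.704  1.049  0.135 -1.001  2.089 -1.538] [ 0.67845823 -0.02441532  0.72330287] [[ 0.962 -0.02   0.274]
 [-0.032 -0.999  0.037]
 [ 0.273 -0.044 -0.961]]
```

```bash
python3 -m jog '[{"translation":[-0.7,0,0.7],"twist":0,"claw":100},{"translation":[-0.7,0,0.7],"twist":0,"claw":100},{"translation":[-0.7,0,0.7],"twist":0,"claw":100},{"translation":[0,0,-1],"twist":0,"claw":100},{"translation":[0,0,-1],"twist":0,"claw":100},{"translation":[0,0,-1],"twist":0,"claw":100},{"translation":[0,0,-1],"twist":0,"claw":100},{"translation":[0,0,-1],"twist":0,"claw":100},{"translation":[0,0,-1],"twist":0,"claw":100},{"translation":[0,0,-1],"twist":0,"claw":100}]'
python3 -c "
from h import *
s=r.get_state();print(s['q'].round(3),s['tool_pos'],Rot.from_quat(s['eef_rot']).as_matrix().round(3))"
```

```text
clock: 6.93
tool_pos: [0.6286, -0.0107, 0.7908]
eef_rot: [0.983, 0.001, 0.18, -0.022]
contact_force: [0.1, 0.5, 0.4]
opening: 1.002
[-0.069  0.559  0.345  0.136 -0.338  2.089 -1.599] [ 0.62855771 -0.01066772  0.79082551] [[ 0.935  0.011  0.355]
 [-0.005 -0.999  0.044]
 [ 0.355 -0.043 -0.934]]
```

```bash
python3 -m jog '[{"translation":[0.35,0,-0.9],"twist":0,"claw":100},{"translation":[0.35,0,-0.9],"twist":0,"claw":100},{"translation":[0.35,0,-0.9],"twist":0,"claw":100},{"translation":[0.35,0,-0.9],"twist":0,"claw":100},{"translation":[0.35,0,-0.9],"twist":0,"claw":100},{"translation":[0.35,0,-0.9],"twist":0,"claw":100}]'
python3 -c "
from h import *
s=r.get_state();print(s['q'].round(3),s['tool_pos'],Rot.from_quat(s['eef_rot']).as_matrix().round(3))"
python3 -m jog '[{"translation":[0,0,-1],"twist":0,"claw":100},{"translation":[0,0,-1],"twist":0,"claw":100},{"translation":[0,0,-1],"twist":0,"claw":100},{"translation":[0,0,-1],"twist":0,"claw":100},{"translation":[0,0,-1],"twist":0,"claw":100},{"translation":[0,0,-1],"twist":0,"claw":100}]'
python3 -c "
from h import *
s=r.get_state();print(s['q'].round(3),s['tool_pos'],Rot.from_quat(s['eef_rot']).as_matrix().round(3))"
```

```text
clock: 7.43
tool_pos: [0.5548, -0.0174, 0.8808]
eef_rot: [0.967, -0.003, 0.255, -0.018]
contact_force: [-0.3, 0.3, 0.4]
opening: 0.999
[-0.09   0.411  0.441  0.136 -0.391  2.089 -1.592] [ 0.55477804 -0.01736022  0.88075016] [[ 0.87   0.002  0.493]
 [-0.016 -0.999  0.033]
 [ 0.493 -0.036 -0.869]]
clock: 7.93
tool_pos: [0.4472, -0.0241, 0.9736]
eef_rot: [0.939, -0.005, 0.343, -0.02]
contact_force: [0.2, -1.1, 0.4]
opening: 0.998
[-0.113  0.222  0.395  0.135 -0.318  2.089 -1.598] [ 0.44722008 -0.02406314  0.97360896] [[ 0.764  0.005  0.645]
 [-0.022 -0.999  0.035]
 [ 0.645 -0.041 -0.763]]
```

```bash
cat >> h.py <<'E'
def st(): 
    s=r.get_state();R=Rot.from_quat(s['eef_rot']).as_matrix();return s,R,np.array(s['tool_pos']),np.array(s['tool_pos'])-.019*R[:,2]
def to(target):
    "rows units (tool frame) total from grasp point to target"
    s,R,p,g=st();d=R.T@(np.array(target)-g)/.04
    print('t',round(s['clock'],2),'grasp',g.round(4),'units',d.round(3),'norm',np.linalg.norm(d).round(2),'F',np.round(s['contact_force'],1),'op',round(s['opening'],3)); return d
E
python3 -m jog '[{"translation":[0,0,1],"twist":-0.6,"claw":100},{"translation":[0,0,1],"twist":0,"claw":100},{"translation":[0,0,1],"twist":0,"claw":100}]'
python3 - <<'E'
from h import *
np.set_printoptions(precision=4,suppress=True)
for c,box in(('top',(136,190,170,222)),('scene',(345,200,390,236))):
    s=r.snapshot(c);l,t,rr,b=box;im=s['img'][t:b,l:rr];h=cv2.cvtColor(im,cv2.COLOR_RGB2HSV)
    m=((h[...,1]<45)&(h[...,2]>70)).astype(np.uint8)
    cn=max(cv2.findContours(m,cv2.RETR_EXTERNAL,cv2.CHAIN_APPROX_NONE)[0],key=cv2.contourArea)
    cn=cv2.convexHull(cn); e=cv2.fitEllipse(cn);print(c,e,at_z(s,t+e[0][1],l+e[0][0],.019))
st_=st();print(st_[1].round(3),st_[0]['q'].round(2));to((.49,.363,.16))
E
```

```text
clock: 8.18
tool_pos: [0.5077, -0.0196, 0.9107]
eef_rot: [0.937, 0.008, 0.348, -0.016]
contact_force: [0.9, -0.5, 1.4]
opening: 1.003
top ((15.709320068359375, 14.745701789855957), (24.241811752319336, 25.270601272583008), 41.69281768798828) [0.4931 0.3894 0.019 ]
scene ((20.899477005004883, 17.589317321777344), (23.35639762878418, 27.951583862304688), 115.74649047851562) [0.4946 0.3886 0.019 ]
[[ 0.786  0.03   0.617]
 [ 0.006 -0.999  0.04 ]
 [ 0.618 -0.027 -0.786]] [-0.43  0.11  0.53  0.71 -0.14  1.67 -1.54]
t 8.28 grasp [ 0.4985 -0.0161  0.9062] units [-11.628  -8.97   14.908] norm 20.93 F [ 2.8  1.4 -1.1] op 0.998
```

```bash
python3 -m jog '[{"translation":[-0.5,-0.4,0.65],"twist":0,"claw":100},{"translation":[-0.5,-0.4,0.65],"twist":0,"claw":100},{"translation":[-0.5,-0.4,0.65],"twist":0,"claw":100},{"translation":[-0.5,-0.4,0.65],"twist":0,"claw":100},{"translation":[-0.5,-0.4,0.65],"twist":0,"claw":100},{"translation":[-0.5,-0.4,0.65],"twist":0,"claw":100},{"translation":[-0.5,-0.4,0.65],"twist":0,"claw":100},{"translation":[-0.5,-0.4,0.65],"twist":0,"claw":100},{"translation":[-0.5,-0.4,0.65],"twist":0,"claw":100},{"translation":[-0.5,-0.4,0.65],"twist":0,"claw":100},{"translation":[-0.5,-0.4,0.65],"twist":0,"claw":100},{"translation":[-0.5,-0.4,0.65],"twist":0,"claw":100},{"translation":[-0.5,-0.4,0.65],"twist":0,"claw":100},{"translation":[-0.5,-0.4,0.65],"twist":0,"claw":100},{"translation":[-0.5,-0.4,0.65],"twist":0,"claw":100},{"translation":[-0.5,-0.4,0.65],"twist":0,"claw":100},{"translation":[0,0,0],"twist":0,"claw":100}]' 5
python3 -c "
from h import *
print(st()[1].round(3),st()[0]['q'].round(2));to((.494,.360,.16))"
```

```text
clock: 9.7
tool_pos: [0.5264, 0.2387, 0.4195]
eef_rot: [0.941, 0.012, 0.338, -0.015]
contact_force: [-0.6, 1.0, -1.1]
opening: 1.002
[[ 0.772  0.033  0.635]
 [ 0.013 -0.999  0.037]
 [ 0.636 -0.02  -0.772]] [-1.3   0.29  0.77  2.08  0.53  0.29 -2.63]
t 9.7 grasp [0.5143 0.238  0.4342] units [-4.712 -2.927  5.078] norm 7.52 F [-0.6  1.  -1.1] op 1.002
```

```bash
python3 -m jog '[{"translation":[0,0,-0.5],"twist":-1,"claw":100},{"translation":[0,0,-0.5],"twist":-1,"claw":100},{"translation":[0,0,0],"twist":-1,"claw":100},{"translation":[0,0,0],"twist":-1,"claw":100},{"translation":[0,0,0],"twist":-1,"claw":100},{"translation":[0,0,0],"twist":-1,"claw":100},{"translation":[0,0,0],"twist":-1,"claw":100},{"translation":[0,0,0],"twist":-1,"claw":100},{"translation":[0,0,0],"twist":-1,"claw":100},{"translation":[0,0,0],"twist":-1,"claw":100},{"translation":[0,0,0],"twist":-1,"claw":100},{"translation":[0,0,0],"twist":-1,"claw":100},{"translation":[0,0,0],"twist":-1,"claw":100},{"translation":[0,0,0],"twist":-1,"claw":100},{"translation":[0,0,0],"twist":-1,"claw":100},{"translation":[0,0,0],"twist":-1,"claw":100},{"translation":[0,0,0],"twist":-1,"claw":100},{"translation":[0,0,0],"twist":-1,"claw":100},{"translation":[0,0,0],"twist":-1,"claw":100},{"translation":[0,0,0],"twist":-1,"claw":100}]'
python3 -c "
from h import *
print(st()[1].round(3),st()[0]['q'].round(2));to((.494,.360,.16))"
```

```text
clock: 11.37
tool_pos: [0.5038, 0.2311, 0.4584]
eef_rot: [0.463, 0.818, 0.186, 0.287]
contact_force: [0.3, 0.2, 1.1]
opening: 1.0
[[-0.407  0.65   0.641]
 [ 0.864  0.502  0.039]
 [-0.297  0.57  -0.766]] [-1.07  0.15  0.37  2.05  0.78  0.51 -0.79]
t 11.37 grasp [0.4916 0.2303 0.4729] units [ 5.097 -2.79   6.161] norm 8.47 F [0.3 0.2 1.1] op 1.0
```

```bash
python3 -m jog '[{"translation":[0,0,0],"twist":-1,"claw":100},{"translation":[0,0,0],"twist":-1,"claw":100},{"translation":[0,0,0],"twist":-1,"claw":100},{"translation":[0,0,0],"twist":-1,"claw":100},{"translation":[0,0,0],"twist":-1,"claw":100},{"translation":[0,0,0],"twist":-1,"claw":100},{"translation":[0,0,0],"twist":-1,"claw":100},{"translation":[0,0,0],"twist":-1,"claw":100},{"translation":[0,0,0],"twist":-1,"claw":100},{"translation":[0,0,0],"twist":-1,"claw":100},{"translation":[0,0,0],"twist":-0.4,"claw":100}]'
python3 -c "
from h import *
print(st()[1].round(3),st()[0]['q'].round(2));to((.494,.360,.16))"
```

```text
clock: 12.28
tool_pos: [0.5037, 0.2311, 0.4586]
eef_rot: [-0.028, 0.939, 0.011, 0.342]
contact_force: [-0.9, 0.2, -0.2]
opening: 1.0
[[-0.765 -0.059  0.642]
 [-0.045  0.998  0.039]
 [-0.643  0.001 -0.766]] [-0.94  0.14  0.21  2.04  0.83  0.54  0.26]
t 12.28 grasp [0.4915 0.2303 0.4731] units [4.841 3.223 6.162] norm 8.47 F [-0.9  0.2 -0.2] op 1.0
```

```bash
python3 -m jog '[{"translation":[0.4,0.27,0.5],"twist":0,"claw":100},{"translation":[0.4,0.27,0.5],"twist":0,"claw":100},{"translation":[0.4,0.27,0.5],"twist":0,"claw":100},{"translation":[0.4,0.27,0.5],"twist":0,"claw":100},{"translation":[0.4,0.27,0.5],"twist":0,"claw":100},{"translation":[0.4,0.27,0.5],"twist":0,"claw":100},{"translation":[0.4,0.27,0.5],"twist":0,"claw":100},{"translation":[0.4,0.27,0.5],"twist":0,"claw":100},{"translation":[0.4,0.27,0.5],"twist":0,"claw":100},{"translation":[0.4,0.27,0.5],"twist":0,"claw":100},{"translation":[0.4,0.27,0.5],"twist":0,"claw":100},{"translation":[0.4,0.25,0.5],"twist":0,"claw":100},{"translation":[0,0,0],"twist":0,"claw":100}]'
python3 -c "
from h import *
print(st()[1].round(3),st()[0]['q'].round(2));to((.494,.360,.16));to((.494,.36,.045))"
```

```text
clock: 13.37
tool_pos: [0.5027, 0.3592, 0.1598]
eef_rot: [-0.027, 0.94, 0.013, 0.341]
contact_force: [-0.5, 0.9, 0.1]
opening: 1.002
[[-0.766 -0.06   0.64 ]
 [-0.042  0.998  0.043]
 [-0.642  0.006 -0.767]] [-0.99  0.78  0.04  2.2   2.09  0.58 -1.38]
t 13.37 grasp [0.4905 0.3583 0.1744] units [0.163 0.034 0.334] norm 0.37 F [-0.5  0.9  0.1] op 1.002
t 13.37 grasp [0.4905 0.3583 0.1744] units [2.007 0.016 2.539] norm 3.24 F [-0.5  0.9  0.1] op 1.002
```

```bash
python3 -m jog '[{"translation":[0.25,0,0.32],"twist":0,"claw":100},{"translation":[0.25,0,0.32],"twist":0,"claw":100},{"translation":[0.25,0,0.32],"twist":0,"claw":100},{"translation":[0.25,0,0.32],"twist":0,"claw":100},{"translation":[0.25,0,0.32],"twist":0,"claw":100},{"translation":[0.25,0,0.32],"twist":0,"claw":100},{"translation":[0.2,0,0.25],"twist":0,"claw":100},{"translation":[0,0,0],"twist":0,"claw":100}]'
python3 - <<'E'
from h import *
to((.494,.36,.045));s=r.snapshot('scene');save(s,'g1',(310,150,440,250),6);print(proj(s,[.494,.389,.054]),st()[0]['q'].round(2))
E
```

```text
clock: 14.03
tool_pos: [0.5068, 0.3558, 0.0522]
eef_rot: [-0.026, 0.939, 0.011, 0.342]
contact_force: [-0.0, -0.5, -0.7]
opening: 0.997
t 14.03 grasp [0.4946 0.3551 0.0668] units [0.356 0.122 0.412] norm 0.56 F [-0.  -0.5 -0.7] op 0.997
[[368.59384275 212.85816988]] [-0.91  1.01 -0.07  2.2   2.27  0.79 -1.6 ]
```

View pics/g1.png

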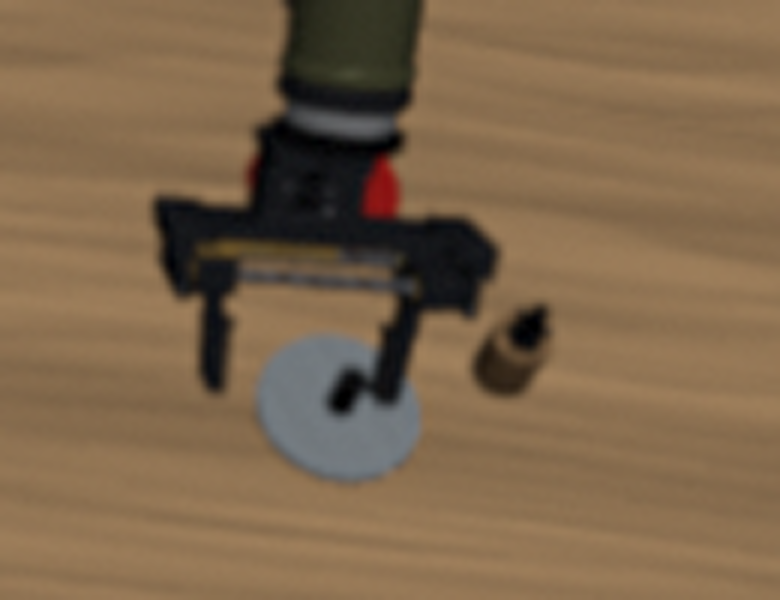

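The picture shows the knob between the jaws at about (345,395), close to the +y finger, and the figure at (512,350) is clear of the gripper. I'll nudge +y, descend, then close gently.

```bash
python3 -m jog '[{"translation":[0,0.15,0],"twist":0,"claw":100},{"translation":[0.18,0,0.2],"twist":0,"claw":100},{"translation":[0.18,0,0.2],"twist":0,"claw":100},{"translation":[0,0,0],"twist":0,"claw":100},{"translation":[0,0,0],"twist":0,"claw":80},{"translation":[0,0,0],"twist":0,"claw":60},{"translation":[0,0,0],"twist":0,"claw":50},{"translation":[0,0,0],"twist":0,"claw":40}]' 10
python3 - <<'E'
from h import *
to((.494,.36,.045));s=r.snapshot('scene');save(s,'g2',(310,150,440,250),6)
E
```

```text
clock: 14.75
tool_pos: [0.5021, 0.3604, 0.0292]
eef_rot: [-0.028, 0.94, 0.01, 0.34]
contact_force: [0.1, 1.4, -0.6]
opening: 0.724
t 14.75 grasp [0.4899 0.3597 0.0438] units [-0.098  0.001  0.042] norm 0.11 F [ 0.1  1.4 -0.6] op 0.724
```

```bash
python3 -m jog '[{"translation":[-0.1,0,0.04],"twist":0,"claw":30},{"translation":[0,0,0],"twist":0,"claw":20},{"translation":[0,0,0],"twist":0,"claw":10},{"translation":[0,0,0],"twist":0,"claw":0},{"translation":[0,0,0],"twist":0,"claw":0},{"translation":[0,0,0],"twist":0,"claw":0},{"translation":[0,0,0],"twist":0,"claw":0},{"translation":[0,0,0],"twist":0,"claw":0}]' 20
python3 - <<'E'
from h import *
to((.494,.36,.045))
E
```

```text
clock: 15.47
tool_pos: [0.5065, 0.361, 0.0308]
eef_rot: [-0.028, 0.94, 0.01, 0.34]
contact_force: [0.4, 3.8, 2.3]
opening: 0.197
t 15.47 grasp [0.4943 0.3603 0.0454] units [ 0.012 -0.007  0.001] norm 0.01 F [0.4 3.8 2.3] op 0.197
```

```bash
python3 -m jog '[{"translation":[-0.25,0,-0.3],"twist":0,"claw":0},{"translation":[-0.25,0,-0.3],"twist":0,"claw":0},{"translation":[-0.25,0,-0.3],"twist":0,"claw":0},{"translation":[-0.25,0,-0.3],"twist":0,"claw":0},{"translation":[-0.25,0,-0.3],"twist":0,"claw":0},{"translation":[-0.25,0,-0.3],"twist":0,"claw":0},{"translation":[-0.25,0,-0.3],"twist":0,"claw":0},{"translation":[-0.25,0,-0.3],"twist":0,"claw":0},{"translation":[0,0,0],"twist":0,"claw":0}]' 25
python3 - <<'E'
from h import *
print(st()[0]['q'].round(2),st()[1].round(3));to((.50,-.024,.17))
E
```

```text
clock: 16.22
tool_pos: [0.5066, 0.3593, 0.1571]
eef_rot: [-0.027, 0.94, 0.009, 0.34]
contact_force: [1.3, 0.2, -2.8]
opening: 0.195
[-1.    0.78  0.06  2.19  2.08  0.57 -1.37] [[-0.767 -0.056  0.639]
 [-0.044  0.998  0.035]
 [-0.64  -0.001 -0.768]]
t 16.22 grasp [0.4944 0.3586 0.1717] units [ 0.338 -9.559 -0.218] norm 9.57 F [ 1.3  0.2 -2.8] op 0.195
```

```bash
python3 -m jog '[{"translation":[0,-0.3,0],"twist":0,"claw":0},{"translation":[0,-0.6,0],"twist":0,"claw":0},{"translation":[0,-0.6,0],"twist":0,"claw":0},{"translation":[0,-0.6,0],"twist":0,"claw":0},{"translation":[0,-0.6,0],"twist":0,"claw":0},{"translation":[0,-0.6,0],"twist":0,"claw":0},{"translation":[0,-0.6,0],"twist":0,"claw":0},{"translation":[0,-0.6,0],"twist":0,"claw":0},{"translation":[0,-0.6,0],"twist":0,"claw":0},{"translation":[0,-0.6,0],"twist":0,"claw":0},{"translation":[0,-0.6,0],"twist":0,"claw":0},{"translation":[0,-0.6,0],"twist":0,"claw":0},{"translation":[0,-0.6,0],"twist":0,"claw":0},{"translation":[0,-0.6,0],"twist":0,"claw":0},{"translation":[0,-0.6,0],"twist":0,"claw":0},{"translation":[0,-0.6,0],"twist":0,"claw":0},{"translation":[0,-0.3,0],"twist":0,"claw":0},{"translation":[0,0,0],"twist":0,"claw":0}]'
python3 - <<'E'
from h import *
print(st()[0]['q'].round(2),st()[1].round(3));to((.50,-.024,.17));to((.674,-.024,.145))
for c,box in(('top',(190,120,320,220)),('scene',(170,140,330,300))):
    s=r.snapshot(c);save(s,c+'_carry',box,5)
E
```

```text
clock: 17.72
tool_pos: [0.5234, 0.0592, 0.1331]
eef_rot: [-0.033, 0.943, 0.017, 0.331]
contact_force: [0.6, -0.4, -2.2]
opening: 0.195
[ 0.39  1.2  -1.37  2.56  2.12  1.51 -0.62] [[-0.779 -0.074  0.622]
 [-0.052  0.997  0.053]
 [-0.625  0.009 -0.781]]
t 17.72 grasp [0.5115 0.0582 0.1479] units [-0.014 -2.023 -0.72 ] norm 2.15 F [ 0.6 -0.4 -2.2] op 0.195
t 17.72 grasp [0.5115 0.0582 0.1479] units [-3.013 -2.349  2.475] norm 4.55 F [ 0.6 -0.4 -2.2] op 0.195
```

View pics/scene_carry.png

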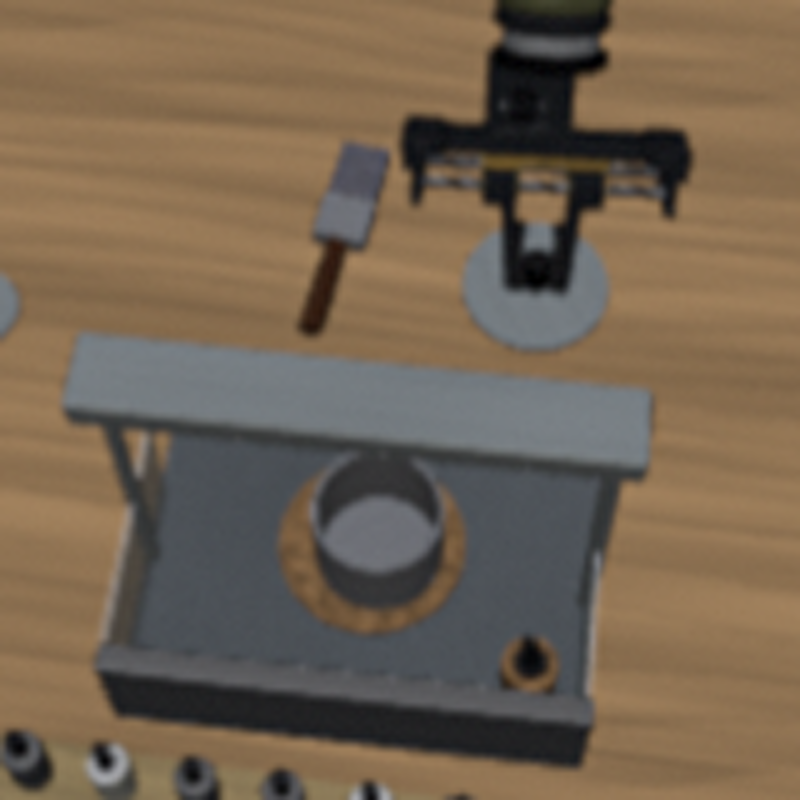

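The lid hangs roughly level in the jaws at (537,285), and the booth is untouched. The arm folded up against joint 4's limit, so I'll continue outward, where it has room.

```bash
python3 -c "
from h import *
to((.56,-.024,.18))"
python3 -m jog '[{"translation":[-0.35,0,0],"twist":0,"claw":0},{"translation":[-0.35,0,-0.05],"twist":0,"claw":0},{"translation":[-0.35,-0.2,-0.05],"twist":0,"claw":0},{"translation":[-0.3,-0.3,0],"twist":0,"claw":0},{"translation":[0,-0.3,0],"twist":0,"claw":0},{"translation":[0,-0.3,0],"twist":0,"claw":0},{"translation":[0,-0.3,0],"twist":0,"claw":0},{"translation":[0,-0.3,0],"twist":0,"claw":0},{"translation":[0,-0.3,0],"twist":0,"claw":0},{"translation":[0,0,0],"twist":0,"claw":0}]'
python3 - <<'E'
from h import *
print(st()[0]['q'].round(2),st()[1].round(3));to((.56,-.024,.18));to((.674,-.024,.145))
E
```

```text
t 17.82 grasp [0.5125 0.06   0.1502] units [-1.264 -2.186  0.056] norm 2.53 F [-0.7  0.2 -1.2] op 0.193
clock: 18.65
tool_pos: [0.5704, -0.0176, 0.1748]
eef_rot: [-0.04, 0.941, 0.009, 0.335]
contact_force: [-0.5, 0.1, -1.7]
opening: 0.194
[ 0.67  1.08 -1.37  2.41  2.11  1.19 -0.3 ] [[-0.772 -0.081  0.63 ]
 [-0.068  0.997  0.044]
 [-0.632 -0.009 -0.775]]
t 18.65 grasp [ 0.5585 -0.0184  0.1896] units [ 0.131 -0.14   0.204] norm 0.28 F [-0.5  0.1 -1.7] op 0.194
t 18.65 grasp [ 0.5585 -0.0184  0.1896] units [-1.518 -0.363  2.678] norm 3.1 F [-0.5  0.1 -1.7] op 0.194
```

```bash
python3 - <<'E'
from h import *
np.set_printoptions(precision=4,suppress=True)
_,R,p,g=st();print(g)
zf=g[2]-.0454+.02
for c in('top','scene'):
    s=r.snapshot(c);save(s,c+'_h',(215,125,300,190) if c=='top' else (190,170,310,290),6)
    if c=='scene':
        for v in (240,255,270): print('pot y',at_z(s,200+(v+.5)/6-.5,180+(393.5+.5)/6-.5,.085))
    u=proj(s,[[g[0]+.05*np.cos(a),g[1]+.05*np.sin(a),zf] for a in np.linspace(0,2*np.pi,24,endpoint=False)])
    l,t=(215,125) if c=='top' else (190,170)
    im=cv2.imread(f'pics/{c}_h.png')
    cv2.polylines(im,[np.int32((u-[l,t]+.5)*6).reshape(-1,1,2)],True,(0,255,0),1)
    u=proj(s,[[.674+.044*np.cos(a),-.0242+.044*np.sin(a),.085] for a in np.linspace(0,2*np.pi,48,endpoint=False)])
    cv2.polylines(im,[np.int32((u-[l,t]+.5)*6).reshape(-1,1,2)],True,(0,0,255),1)
    cv2.imwrite(f'pics/{c}_h.png',im)
a=cv2.imread('pics/top_h.png');b=cv2.imread('pics/scene_h.png');b=cv2.resize(b,(390,390));a=cv2.resize(a,(400,306))
o=np.zeros((390,790,3),np.uint8);o[:306,:400]=a;o[:,400:]=b;cv2.imwrite('pics/both.png',o)
E
```

```text
[ 0.5585 -0.0184  0.1896]
pot y [ 0.6704 -0.0255  0.085 ]
pot y [ 0.6792 -0.0241  0.085 ]
pot y [ 0.6879 -0.0228  0.085 ]
```

View pics/both.png

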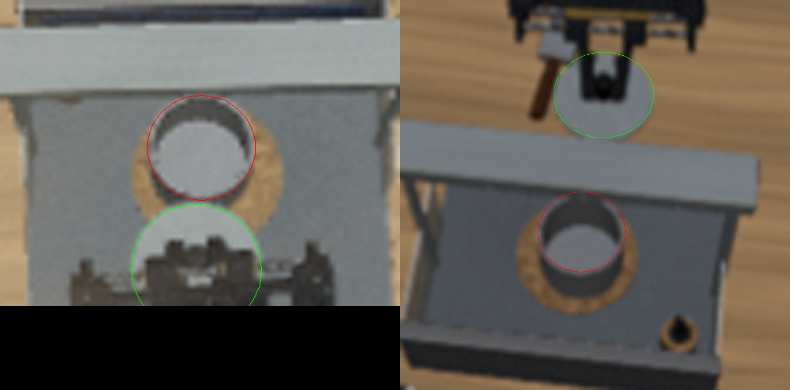

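The green (lid) and red (pot rim) predicted circles match the pictures in both cameras. The lid is level and the rim centre is (0.674, -0.024). Moving to hover over the pot.

```bash
python3 -c "
from h import *
to((.674,-.0242,.152))"
python3 -m jog '[{"translation":[-0.16,-0.03,0.25],"twist":0,"claw":0},{"translation":[-0.16,-0.03,0.25],"twist":0,"claw":0},{"translation":[-0.16,-0.03,0.25],"twist":0,"claw":0},{"translation":[-0.16,-0.03,0.25],"twist":0,"claw":0},{"translation":[-0.16,-0.03,0.25],"twist":0,"claw":0},{"translation":[-0.16,-0.03,0.25],"twist":0,"claw":0},{"translation":[-0.16,-0.03,0.25],"twist":0,"claw":0},{"translation":[-0.16,-0.03,0.25],"twist":0,"claw":0},{"translation":[-0.16,-0.03,0.25],"twist":0,"claw":0},{"translation":[0,0,0],"twist":0,"claw":0}]'
python3 - <<'E'
from h import *
print(st()[0]['q'].round(2),st()[1].round(3));to((.674,-.0242,.152))
E
```

```text
t 18.75 grasp [ 0.5589 -0.0157  0.1902] units [-1.601 -0.449  2.545] norm 3.04 F [ 0.2 -0.1 -2.2] op 0.192
clock: 19.58
tool_pos: [0.6749, -0.0161, 0.1418]
eef_rot: [-0.039, 0.941, 0.013, 0.336]
contact_force: [0.4, -0.0, -1.5]
opening: 0.198
[ 0.64  1.18 -1.29  2.12  2.13  1.07 -0.09] [[-0.771 -0.083  0.632]
 [-0.066  0.997  0.05 ]
 [-0.633 -0.003 -0.774]]
t 19.58 grasp [ 0.6629 -0.0171  0.1565] units [-0.131 -0.2    0.255] norm 0.35 F [ 0.4 -0.  -1.5] op 0.198
```

```bash
python3 -m jog '[{"translation":[-0.07,-0.1,0.13],"twist":0,"claw":0},{"translation":[-0.06,-0.1,0.12],"twist":0,"claw":0},{"translation":[0,0,0],"twist":0,"claw":0},{"translation":[0,0,0],"twist":0,"claw":0}]'
python3 - <<'E'
from h import *
to((.674,-.0242,.152));_,R,p,g=st()
s=r.snapshot('scene');save(s,'hov',(190,190,310,290),6)
im=cv2.imread('pics/hov.png')
for c,rad,z,col in((g[:2],.05,g[2]-.0254,(0,255,0)),((.674,-.0242),.044,.085,(0,0,255))):
    u=proj(s,[[c[0]+rad*np.cos(a),c[1]+rad*np.sin(a),z] for a in np.linspace(0,2*np.pi,48,endpoint=False)])
    cv2.polylines(im,[np.int32((u-[190,190]+.5)*6).reshape(-1,1,2)],True,col,1)
cv2.imwrite('pics/hov.png',im)
E
```

```text
clock: 19.92
tool_pos: [0.684, -0.0247, 0.1374]
eef_rot: [-0.039, 0.941, 0.013, 0.335]
contact_force: [-0.1, 0.7, -2.2]
opening: 0.189
t 19.92 grasp [ 0.6721 -0.0257  0.1521] units [-0.038  0.033  0.035] norm 0.06 F [-0.1  0.7 -2.2] op 0.189
```

View pics/hov.png

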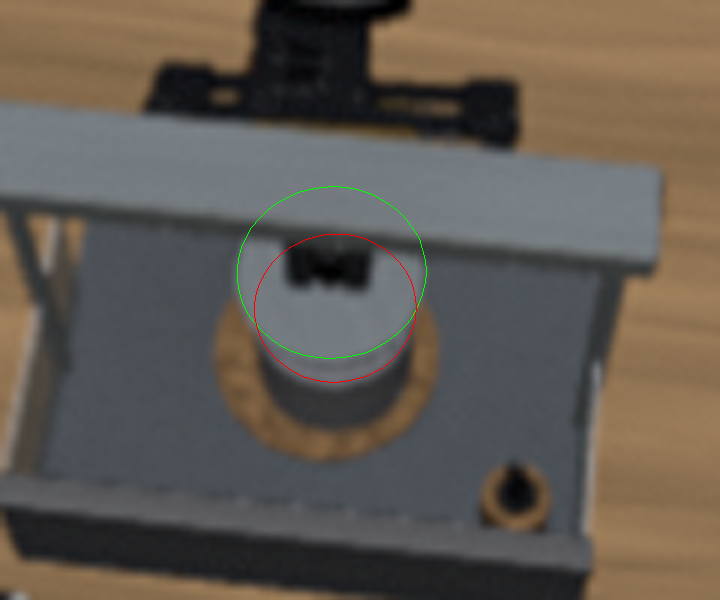

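The lid is centred above the pot and matches the prediction. I'll apply a small correction, then lower in small steps while watching the force.

```bash
python3 -m jog '[{"translation":[-0.04,0.035,0.03],"twist":0,"claw":0},{"translation":[0.11,0,0.13],"twist":0,"claw":0},{"translation":[0.11,0,0.13],"twist":0,"claw":0},{"translation":[0,0,0],"twist":0,"claw":0}]'
python3 -c "
from h import *
to((.674,-.0242,.1164))"
python3 -m jog '[{"translation":[0.05,0,0.06],"twist":0,"claw":0},{"translation":[0.05,0,0.06],"twist":0,"claw":0},{"translation":[0,0,0],"twist":0,"claw":0}]'
python3 -c "
from h import *
to((.674,-.0242,.1164))"
```

```text
clock: 20.3
tool_pos: [0.6848, -0.0232, 0.1217]
eef_rot: [-0.039, 0.942, 0.013, 0.334]
contact_force: [0.6, -0.6, -3.0]
opening: 0.196
t 20.3 grasp [ 0.6729 -0.0242  0.1364] units [ 0.294 -0.002  0.405] norm 0.5 F [ 0.6 -0.6 -3. ] op 0.196
clock: 20.55
tool_pos: [0.6855, -0.023, 0.1168]
eef_rot: [-0.039, 0.941, 0.013, 0.335]
contact_force: [0.2, -0.4, -1.3]
opening: 0.194
t 20.55 grasp [ 0.6735 -0.024   0.1315] units [ 0.23  -0.006  0.3  ] norm 0.38 F [ 0.2 -0.4 -1.3] op 0.194
```

```bash
python3 -m jog '[{"translation":[0.05,0,0.065],"twist":0,"claw":0},{"translation":[0.05,0,0.065],"twist":0,"claw":0},{"translation":[0,0,0],"twist":0,"claw":0}]'
python3 -c "
from h import *
to((.674,-.0242,.1164))"
```

```text
clock: 20.8
tool_pos: [0.6857, -0.0231, 0.1103]
eef_rot: [-0.039, 0.941, 0.013, 0.335]
contact_force: [-0.3, -0.3, -2.6]
opening: 0.194
t 20.8 grasp [ 0.6738 -0.024   0.1251] units [ 0.132 -0.004  0.171] norm 0.22 F [-0.3 -0.3 -2.6] op 0.194
```

The plug is 5 mm into the mouth with no reaction force. Continuing.

```bash
python3 -m jog '[{"translation":[0.03,0,0.04],"twist":0,"claw":0},{"translation":[0.04,0,0.05],"twist":0,"claw":0},{"translation":[0,0,0],"twist":0,"claw":0}]'
python3 -c "
from h import *
to((.674,-.0242,.1164))"
python3 -m jog '[{"translation":[0.035,0,0.045],"twist":0,"claw":0},{"translation":[0,0,0],"twist":0,"claw":0}]'
python3 -c "
from h import *
to((.674,-.0242,.1164))"
```

```text
clock: 21.05
tool_pos: [0.6859, -0.023, 0.106]
eef_rot: [-0.039, 0.941, 0.013, 0.335]
contact_force: [0.1, 0.2, -3.0]
opening: 0.198
t 21.05 grasp [ 0.674  -0.024   0.1208] units [ 0.068 -0.005  0.085] norm 0.11 F [ 0.1  0.2 -3. ] op 0.198
clock: 21.22
tool_pos: [0.6861, -0.023, 0.1039]
eef_rot: [-0.039, 0.941, 0.013, 0.335]
contact_force: [-1.0, -0.3, -2.0]
opening: 0.195
t 21.22 grasp [ 0.6741 -0.0239  0.1186] units [ 0.038 -0.006  0.042] norm 0.06 F [-1.  -0.3 -2. ] op 0.195
```

```bash
python3 -m jog '[{"translation":[0.03,0,0.035],"twist":0,"claw":0},{"translation":[0.02,0,0.02],"twist":0,"claw":0},{"translation":[0,0,0],"twist":0,"claw":0},{"translation":[0,0,0],"twist":0,"claw":0}]'
python3 -c "
from h import *
to((.674,-.0242,.1164))"
```

```text
clock: 21.55
tool_pos: [0.6862, -0.0228, 0.1017]
eef_rot: [-0.039, 0.941, 0.013, 0.336]
contact_force: [-0.2, 0.7, -1.1]
opening: 0.197
t 21.55 grasp [ 0.6742 -0.0238  0.1164] units [ 0.006 -0.009 -0.003] norm 0.01 F [-0.2  0.7 -1.1] op 0.197
```

```bash
python3 -m jog '[{"translation":[0.02,0,0.025],"twist":0,"claw":0},{"translation":[0,0,0],"twist":0,"claw":0},{"translation":[0,0,0],"twist":0,"claw":0}]'
python3 -c "
from h import *
to((.674,-.0242,.1164))"
```

```text
clock: 21.8
tool_pos: [0.6866, -0.0227, 0.1017]
eef_rot: [-0.039, 0.941, 0.013, 0.337]
contact_force: [-3.8, -1.7, 5.2]
opening: 0.194
t 21.8 grasp [ 0.6745 -0.0237  0.1163] units [ 0.01  -0.013 -0.01 ] norm 0.02 F [-3.8 -1.7  5.2] op 0.194
```

The lid is seated: the force rose about 7 N at the home height. Releasing.

```bash
python3 -m jog '[{"translation":[-0.015,0,-0.02],"twist":0,"claw":0},{"translation":[0,0,0],"twist":0,"claw":30},{"translation":[0,0,0],"twist":0,"claw":40},{"translation":[0,0,0],"twist":0,"claw":55},{"translation":[0,0,0],"twist":0,"claw":55},{"translation":[0,0,0],"twist":0,"claw":55},{"translation":[0,0,-0.2],"twist":0,"claw":55},{"translation":[0,0,-0.3],"twist":0,"claw":55},{"translation":[0,0,-0.5],"twist":0,"claw":55},{"translation":[0,0,-0.5],"twist":0,"claw":55},{"translation":[0,0,-0.5],"twist":0,"claw":55},{"translation":[0,0,-0.5],"twist":0,"claw":55},{"translation":[0,0,-0.5],"twist":0,"claw":55},{"translation":[0,0,-0.5],"twist":0,"claw":55},{"translation":[0,0,0],"twist":0,"claw":55}]'
python3 - <<'E'
from h import *
to((.674,-.0242,.1164))
out=np.zeros((600,800,3),np.uint8)
for i,(c,l,t) in enumerate((('top',222,125),('scene',205,205))):
    s=r.snapshot(c);im=cv2.resize(s['img'][t:t+75,l:l+66,::-1],None,fx=6,fy=6,interpolation=cv2.INTER_CUBIC)
    for rad,z,col in((.05,.091,(0,255,0)),):
        u=proj(s,[[.674+rad*np.cos(a),-.0242+rad*np.sin(a),z] for a in np.linspace(0,2*np.pi,48,endpoint=False)])
        cv2.polylines(im,[np.int32((u-[l,t]+.5)*6).reshape(-1,1,2)],True,col,1)
    out[:450,i*400:i*400+396]=im
cv2.imwrite('pics/done.png',out[:450])
E
```

```text
clock: 23.05
tool_pos: [0.5961, -0.0294, 0.2129]
eef_rot: [-0.041, 0.94, 0.013, 0.337]
contact_force: [0.7, -0.2, 0.5]
opening: 0.548
t 23.05 grasp [ 0.584  -0.0304  0.2276] units [ 0.026 -0.029  3.579] norm 3.58 F [ 0.7 -0.2  0.5] op 0.548
```

View pics/done.png

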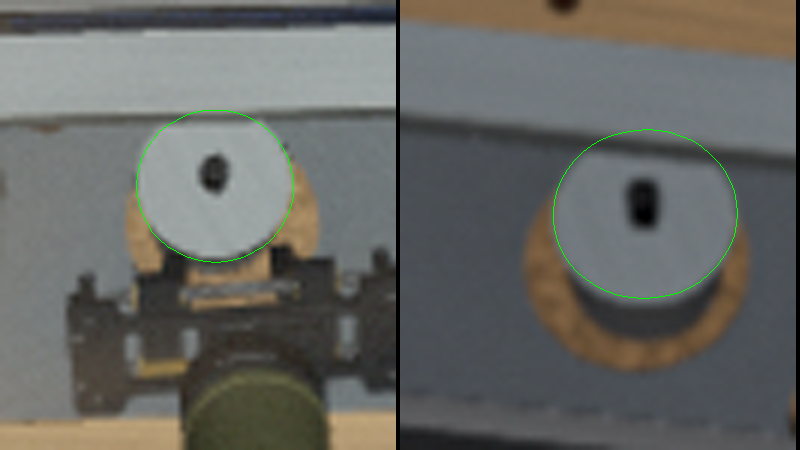

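The top view matches the home circle exactly. The scene view is within about 1 mm: flange level, knob upright, gripper clear. I'll check the bystanders quickly, then hand in.

```bash
python3 - <<'E'
from h import *
np.set_printoptions(precision=3,suppress=True)
s=r.snapshot('scene');s0=cv2.imread('pics/scene1.png')
for l in('small_lid','bottle_a','figure_a','cup','brush'):
    print(l,[(at_z(s,*p['location'],0)[:2],round(p['confidence'],2)) for p in r.spot_point(l,'scene')[:2]])
print(r.get_state()['contact_force'],r.get_state()['qd'].round(3));print(r.finish_job())
E
```

```text
small_lid [(array([ 0.525, -0.341]), 0.51), (array([ 0.664, -0.028]), 0.36)]
bottle_a [(array([0.7  , 0.405]), 0.66), (array([ 0.711, -0.36 ]), 0.41)]
figure_a [(array([0.437, 0.506]), 0.65)]
cup [(array([ 0.428, -0.504]), 0.51)]
brush [(array([0.699, 0.395]), 0.67), (array([ 0.44 , -0.108]), 0.41)]
[ 0.568 -0.376 -0.739] [ 0.001 -0.001 -0.003  0.002 -0.002  0.     0.   ]
the job is handed in; nothing more can be done
None
```

The larger grey lid is on the steel rinse pot, fully home and released, and I handed the job in at about 23 s on the clock.

- **Leaning the gripper:** the moves have no tilt command, so I pushed the arm to the edge of its reach until the tool leaned back about 39°. The lean stayed for the rest of the job.
- **Placing the lid:** I gripped the lid by its knob and carried it under the lamp bar. I lowered it in steps of about 2 to 6 mm onto the mouth, which I had located with both cameras at (0.674, -0.024).
- **Seating:** there was no reaction force on the way down. At the computed home height the force rose by about 7 N and the lid stopped moving. I then backed off slightly, opened the gripper and withdrew.

**Last checks:**
- **Lid:** its outline matched the predicted home circle in the top view and was within about 1 mm in the scene view. It looked flat and level.
- **Contact:** the wrist force was about zero and the gripper was roughly 14 cm away from the lid.
- **Bystanders:** the small lid, both bottles, figure_a, the cup and the brush came out 6 to 16 mm from their first readings. That is about the detector's own scatter, so this check would not show a small shift.
- **Brush:** the detector's first choice for it was actually one of the bottles; the second was the brush in its place.
- **figure_b:** I did not re-measure it after release. It was standing in its corner in the last hover picture.

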